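# Square the soldering brick into the corner of the soldering board

### The job

On the jeweller's bench, push the grey soldering brick along the dark soldering board until one long side sits flush against the steel back bar and one end sits flush against the red end stop, then take the hand away. Only push the brick along with the fingers, never lift or tip it; the brass bangle lying on top must ride along untouched and stay flat on the brick. Leave the dish, the hammer, the file and the other things on the bench where they are.

Things in the scene. Friction and masses are not known exactly. Their poses are not given: they have to be found in the camera images.
- board: Dark steel soldering board fixed to the bench, 260 (x) x 460 (y) mm, top at z = 4 mm. Origin: centre of its underside, on the bench top; x points from the robot's side to the back bar, z up. The bright steel back bar is part of it: along the whole far edge, parallel to y, its face towards the brick at x = +107 mm; 16 mm thick, its top 29 mm above the bench.
- end_stop: Red end stop, a fixed bar on the board, square to the back bar: 110 (its x, parallel to the board's x) x 16 (y) x 25 mm high. Origin: centre of its underside, on the board's top. It is at the left (+y) or right (-y) end of the board; the brick goes against the long face that looks to the board's middle, 8 mm from the origin.
- brick: Loose grey firebrick on the board, 95 (x) x 125 (y) x 45 mm high, 0.3 to 0.65 kg; slides with a few newtons (up to about 7). Origin: centre of its underside. Starts near the board's middle, up to 0.3 rad askew, long sides roughly along the back bar. Pushed off-centre it turns.
- bangle: Loose brass ring lying flat on the brick near its middle, 64 mm outside and 56 mm inside diameter, 9 mm high, its top about 58 mm above the bench. Origin at the centre of its underside. Not to be touched; it rides with the brick by friction.
- dish: Bystander: small white open ceramic bowl standing on the board near the other end from the red stop, 52 mm across, 22 mm high. Origin at the centre of its underside.
- jar: Bystander: amber jar with green cap beyond the back bar, 48 mm across, 60 mm high. Origin at the centre of its underside.
- spool: Bystander: blue and copper spool beyond the back bar, 54 mm across, 28 mm high. Origin at the centre of its underside.
- doming_block: Bystander: bright steel block beyond the back bar, 45 x 45 x 40 mm high. Origin at the centre of its underside.
- hammer: Bystander: hammer lying on the bench to the left of the board, about 220 mm long along its x. Origin near its middle, on the bench.
- file: Bystander: flat file lying on the bench to the right of the board, 220 mm long along its x, 14 mm high. Origin near its middle, on the bench.
Things that resemble listed ones, but are neither listed nor needed, are in the scene too. What is meant by the brick is not brown or purple, and is the larger of those in its own colour.

How it is judged:
By the outcome, as a careful person would: the job done as asked, in the order asked, and still so for the second after the job is handed in, with the robot touching nothing.
It also fails if it takes over 45 s, if anything falls off the work surface, if the arm or the gripper's body presses on something with over 40 N, if the wrist force passes 120 N, or if a joint passes its speed limit or range.

### The arm

A 6-joint arm with a two-finger parallel gripper is mounted at the origin on the work surface. World frame = base frame: x ahead of the robot, y to its left, z up, the work surface at z = 0. Lengths are in m, angles in degrees, forces in N, time in s.
With the tool pointing down it reaches from about 0.35 to 0.875 m from the base axis. Payload 4.2 kg.
Tool frame: the origin (TCP) lies midway between the tips of the shut fingers; the grasp point (between the pads) lies 19 mm behind it (manip.grasp_offset is the distance from the TCP to the grasp point, in m); z points along the fingers, y is the line along which they close (so a half turn about z gives the same grasp; the last joint's range is limited). The gripper opens to 85 mm and grips with 20 to 120 N. Pads are 22 mm wide; open, the fingers measure 114 mm over their backs; the gripper's body (76 mm by 85 mm) begins 54 mm behind the grasp point. The pads swing forward as they close: fully open they stand 13 mm farther back than shut.
Start: joints at [80.879, 22.042, 0.453, 0, -68.411, -14.817], TCP at [0.254, 0.571, 0.231] pointing down, gripper open.
Joint ranges: [-179.83, 179.83], [-69.29, 118.12], [-61.27, 80.66], [-181.25, 117.63], [-171.15, -9.14], [-177.46, 177.46]. Speed limits (degrees/s): [159.86, 159.86, 180, 180, 180, 180].

### API

Orientations are given as a 3x3 rotation matrix whose columns are the frame's x, y, z axes.
In Python, from plant import manip gives the robot as it stands.
- The arm moves only by the tool move_arm, never from a script. Its arguments are lists of equal length, an entry for each row: "travel": the shift along the world's x, y, z in mm, a list of three; "roll": the turn about the world's z in rad; "claw": the finger opening in mm, from 0 to 85.4. A call has 1 to 12 rows; each row is the pose to reach, as a shift and turn from the pose commanded when the call began; what a row does not reach only later rows make up. A row lasts 1/8 s, in which the tool goes at most 62.5 mm and 10.7 degrees, less where a joint would pass 70% of its speed; a pose out of reach is approached as far as the arm can. A call with a gripper value outside its range is refused whole. The fingers move at their own pace and stop on an object; the grip force is fixed at half the most. Time passes only in rows, so rows that repeat a pose let the fingers close. It gives the time, the measured TCP pose, the force, the opening and the grip force at its end, in the units of the state.
- manip.read_state(): the state, without advancing time (a new reading comes with each control period).
- manip.snapshot(name): name is "side" or "top" or "wrist"; returns the picture (400x640x3 uint8, red, green, blue); there is no depth.
- manip.get_calibration(name): a dict with "vertical_fov" (degrees; the focal length in pixels is half the picture's height over the tangent of half this angle, whatever the lens; pixels are square), "cx", "cy" (the principal point, pixels), "D" ([k1, k2, p1, p2, k3] as OpenCV has them; the pictures are not rectified), "eye" and "rotation" of the camera in the world; the wrist camera has in their place "tool_from_camera" (4x4, takes a point from camera to tool coordinates, whose origin is the TCP and whose axes are the flange's). Camera axes: x right, y down, z forward; pixel columns grow to the right and rows downward; lengths in m; the calibration is good to about 2 mm. A picture is of the moment at which its call begins: read the wrist's pose just before it. get_calibration takes no time and is no camera call.
- manip.job_done(): hands the job in; it is judged then, once.
The state is a dict: "time_s": time; "joint_positions": joint angles; "dq": joint speeds; "joint_efforts": joint torques, N m; "ee_pos": TCP position; "orientation": TCP orientation; "ft_force": force on the tool from outside, world axes, zero at the start; "moment": the same for the moment, N m; "opening": finger opening in m; "gripper_force": force on a finger pad.
Only numpy, scipy, OpenCV 4.12 (cv2) and the standard library are available. Lean on these libraries where they do the work, as an engineer would, in place of code of your own. Each camera call takes 0.05 s, during which the arm holds its last target. There are 200 camera calls.

## Working session

There is one attempt and no reset: what is moved stays moved. The work goes in short steps, Python scripts to look and compute and a tool call to move; the robot and the scene stay as the last step left them, time stands still between calls to the robot, and variables do not carry over. Pictures are saved under pics/ and viewed, at most 10 in all, crops included, and the job is handed in when it is done.

Besides the shell and the picture viewer there is one more tool, called after "Request:" in YAML: its name, and indented under it one key for each argument. move_arm: Moves the arm, as the interface text tells. Its arguments: {"type":"object","properties":{"travel":{"type":"array"},"roll":{"type":"array"},"claw":{"type":"array"}},"required":["travel","roll","claw"]}

```bash
mkdir -p pics; ls
python3 - <<'E'
from plant import manip
import cv2
for n in("top","side"):
    cv2.imwrite(f"pics/{n}0.png",manip.snapshot(n)[:,:,::-1]); print(n,manip.get_calibration(n))
s=manip.read_state();print(s["orientation"],s["opening"],s["time_s"])
E
```

```text
pics
top {'vertical_fov': 55.0028261759334, 'cx': 317.2641078129016, 'cy': 193.85733546356076, 'D': array([-0.04992067,  0.        ,  0.        ,  0.        ,  0.        ]), 'eye': array([0.51777657, 0.04044932, 1.13038467]), 'rotation': array([[ 0.0074719 , -0.99706251,  0.07622683],
       [-0.99984415, -0.00866854, -0.01537963],
       [ 0.01599523, -0.07610003, -0.99697188]])}
side {'vertical_fov': 45.44871487877219, 'cx': 314.1236849437022, 'cy': 197.9535930736084, 'D': array([-0.04301737,  0.        ,  0.        ,  0.        ,  0.        ]), 'eye': array([ 0.15459702, -0.51035835,  0.91933903]), 'rotation': array([[ 0.76183609, -0.50837434,  0.401449  ],
       [-0.64762319, -0.58457236,  0.48873239],
       [-0.01378302, -0.63232166, -0.77458334]])}
[[ 9.13922190e-01 -4.05888824e-01 -7.02616568e-04]
 [-4.05889420e-01 -9.13920380e-01 -1.82129314e-03]
 [ 9.71069313e-05  1.94970485e-03 -9.99998095e-01]] 0.08538483909176471 0.1
```

View pics/top0.png

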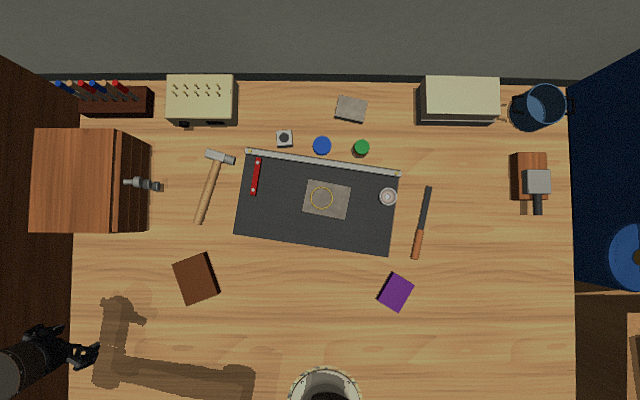

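View pics/side0.png

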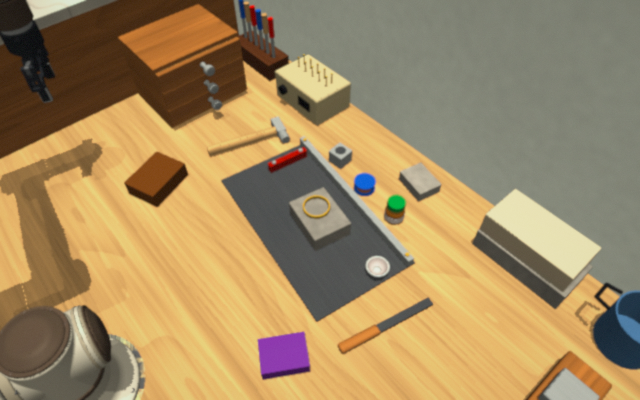

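The top view shows the board tilted about 9°, with the red stop at its left end (256,176), the brick at (326,200) and the dish at (388,196). The brown and purple blocks and the small grey one beyond the bar are decoys.

```bash
cat > h.py <<'E'
import numpy as np,cv2
from plant import manip
def cam(n,s=None):
    c=manip.get_calibration(n); f=200/np.tan(np.radians(c["vertical_fov"]/2))
    K=np.array([[f,0,c["cx"]],[0,f,c["cy"]],[0,0,1]])
    if n=="wrist":
        T=np.array(c["tool_from_camera"]);R0=np.array(s["orientation"])
        return K,c["D"],R0@T[:3,:3],R0@T[:3,3]+np.array(s["ee_pos"])
    return K,c["D"],np.array(c["rotation"]),np.array(c["eye"])
def world(C,px,z):
    K,D,R,e=C
    p=cv2.undistortPoints(np.array(px,float).reshape(-1,1,2),K,D).reshape(-1,2)
    d=np.c_[p,np.ones(len(p))]@R.T
    return e+d*((z-e[2])/d[:,2])[:,None]
def pix(C,X):
    K,D,R,e=C
    return cv2.projectPoints(np.array(X,float).reshape(-1,1,3),cv2.Rodrigues(R.T)[0],-R.T@e,K,D)[0].reshape(-1,2)
E
python3 - <<'E'
from h import *
C=cam("top"); im=cv2.imread("pics/top0.png")
print("bar top near edge",world(C,[(247,153),(398,176)],.029))
print("brick top",world(C,[(308,179),(351,185),(345,221),(302,213)],.049).round(3))
print("dish",world(C,[(388,197)],.02))
print(manip.get_calibration("wrist"))
cv2.imwrite("pics/crop.png",cv2.resize(im[140:265,225:410],None,fx=4.3,fy=4.3,interpolation=cv2.INTER_CUBIC))
E
```

```text
bar top near edge [[ 0.71892643  0.2279284   0.029     ]
 [ 0.6560031  -0.21050421  0.029     ]]
brick top [[ 0.642  0.05   0.049]
 [ 0.626 -0.072  0.049]
 [ 0.525 -0.055  0.049]
 [ 0.546  0.066  0.049]]
dish [[ 0.5952909  -0.18266767  0.02      ]]
{'vertical_fov': 62.98133689475174, 'cx': 321.63513753738494, 'cy': 205.70869880160305, 'D': array([-0.0162598,  0.       ,  0.       ,  0.       ,  0.       ]), 'tool_from_camera': array([[ 3.61114246e-04, -9.49906441e-01, -3.12534195e-01,
         8.13689148e-02],
       [ 9.99999905e-01,  4.19313824e-04, -1.19009987e-04,
        -4.27351472e-04],
       [ 2.44098261e-04, -3.12534122e-01,  9.49906502e-01,
        -1.41865960e-01],
       [ 0.00000000e+00,  0.00000000e+00,  0.00000000e+00,
         1.00000000e+00]])}
```

View pics/crop.png

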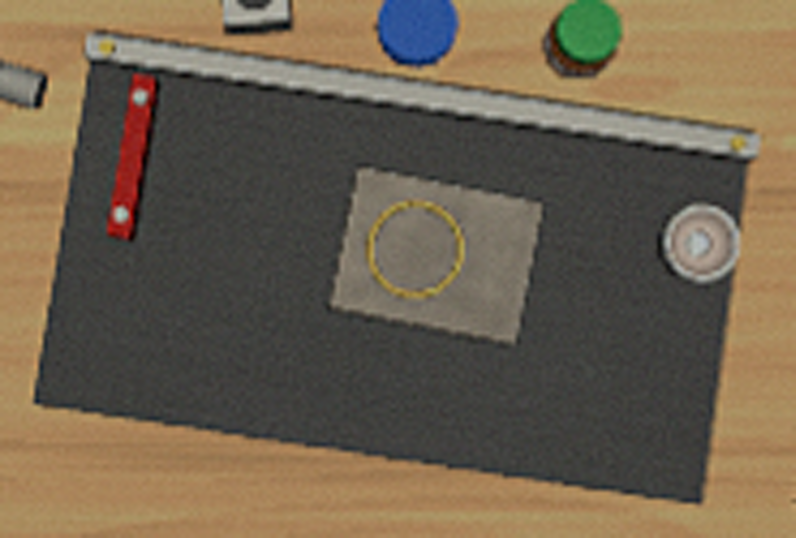

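The crop shows brick top corners at (358,168), (542,204), (516,344) and (331,307). The board's front corners are at (35,403) and (702,502), and the inner edge of the stop's top runs from (156,78) to (133,240).

```bash
cat >> h.py <<'E'
def rect(P,c0,t0,w,l): # fit rect w(x) l(y): corners order ++,+-,--,-+
    L=np.array([[w,l],[w,-l],[-w,-l],[-w,l]])/2
    P=P[:,:2];c=P.mean(0);q=P-c
    t=np.arctan2((L[:,0]*q[:,1]-L[:,1]*q[:,0]).sum(),(L*q).sum())
    R=np.array([[np.cos(t),-np.sin(t)],[np.sin(t),np.cos(t)]])
    return c,t,(P-c-L@R.T)
E
python3 - <<'E'
from h import *
C=cam("top"); u=lambda l:(np.array(l)+.5)/4.3-.5+[225,140]
F=world(C,u([(35,403),(702,502)]),.004)[:,:2]
d=F[0]-F[1];print("board len",np.linalg.norm(d));t=np.arctan2(-d[0],d[1]);ux=np.array([np.cos(t),np.sin(t)]);uy=np.array([-ux[1],ux[0]])
bc=F.mean(0)+.13*ux;print("board",bc,t,np.degrees(t))
B=lambda P:((P[:,:2]-bc)@np.c_[ux,uy]).round(4)
c,a,r=rect(world(C,u([(358,168),(542,204),(516,344),(331,307)]),.049),0,0,.095,.125)
print("brick",c,a,"in board",B(c[None]),a-t,r.round(4))
print("stop face",B(world(C,u([(156,78),(133,240)]),.029)))
print("bar",B(world(C,u([(90,62),(750,158)]),.029)))
print("dish",B(world(C,u([(702,243)]),.026)))
E
```

```text
board len 0.45778342184380094
board [0.58314077 0.02392108] -0.13972955282333155 -8.005913650027194
brick [ 0.58600685 -0.00156603] -0.18518402228313574 in board [[ 0.0064 -0.0248]] -0.04545446945980419 [[-0.0009 -0.0004]
 [-0.0006  0.0011]
 [ 0.0006  0.0005]
 [ 0.0009 -0.0011]]
stop face [[ 0.0982  0.1789]
 [-0.012   0.1768]]
bar [[ 0.1024  0.2246]
 [ 0.1042 -0.2251]]
dish [[ 0.0427 -0.201 ]]
```

Request:
move_arm:
  travel:
    - [20,-47,0]
    - [40,-95,0]
    - [60,-142,0]
    - [79,-190,0]
    - [99,-237,0]
    - [119,-285,0]
    - [139,-332,0]
    - [159,-380,0]
    - [179,-427,0]
    - [199,-475,0]
    - [218,-522,0]
    - [232,-559,0]
  roll: [0.02,0.05,0.08,0.11,0.14,0.17,0.2,0.22,0.24,0.26,0.278,0.278]
  claw: [85,85,85,85,85,85,85,85,85,85,85,85]

```text
time_s: 1.6
ee_pos: [0.4857, 0.0103, 0.231]
orientation: [[0.99, -0.14, -0.001], [-0.14, -0.99, -0.0], [-0.001, 0.0, -1.0]]
ft_force: [-0.0, 1.1, 0.3]
opening: 0.0848
gripper_force: 0.0
```

Run:
```python
from h import *
s=manip.read_state();print(s["ee_pos"],s["dq"],s["joint_positions"],s["orientation"],s["ft_force"],s["time_s"])
cv2.imwrite("pics/w1.png",manip.snapshot("wrist")[:,:,::-1]);np.save("w1.npy",s,allow_pickle=True)
```

```text
[0.48572304 0.01033069 0.23099109] [-39.3479184    9.58016846  11.55347477  -0.11034553  -1.70197679
  39.12308053] [ 2.04169790e+01  8.42717882e+00 -1.84503903e+01 -8.04954660e-03
 -6.31607294e+01  6.15176304e+01] [[ 9.90099464e-01 -1.40365959e-01 -6.70169050e-04]
 [-1.40366066e-01 -9.90099669e-01 -1.15699839e-04]
 [-6.47293835e-04  2.08623342e-04 -9.99999769e-01]] [-0.02752159  1.07164976  0.29501647] 1.6
```

View pics/w1.png

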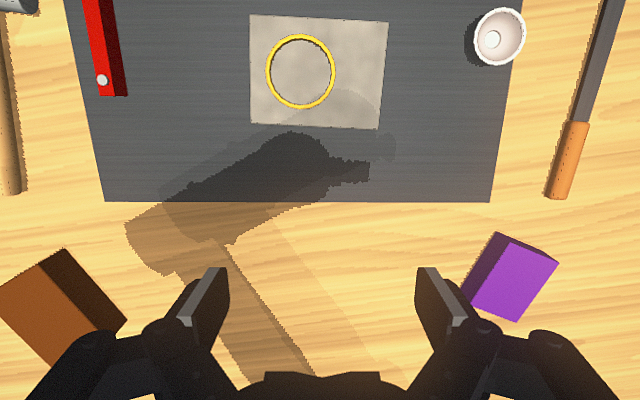

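The wrist view shows the board's front edge level at row 202, so the tool is square to the board. The brick is at (250–388, 15–129) with the fingers in front of it. Next I'll go down in front of the brick.

Request:
move_arm:
  travel:
    - [0,0,-40]
    - [0,0,-90]
    - [0,0,-140]
    - [0,0,-180]
    - [0,0,-205]
    - [0,0,-215]
    - [0,0,-220]
    - [0,0,-220]
  roll: [0,0,0,0,0,0,0,0]
  claw: [85,85,85,85,85,85,85,85]

```text
time_s: 2.65
ee_pos: [0.486, 0.0124, 0.0119]
orientation: [[0.99, -0.139, 0.001], [-0.139, -0.99, 0.0], [0.001, -0.0, -1.0]]
ft_force: [-0.2, -0.1, 0.1]
opening: 0.0851
gripper_force: 0.0
```

Run:
```python
from h import *
s=manip.read_state();print(s["ee_pos"],s["dq"].round(2),s["orientation"][:,0],s["ft_force"])
cv2.imwrite("pics/w2.png",manip.snapshot("wrist")[:,:,::-1]);cv2.imwrite("pics/s2.png",cv2.resize(manip.snapshot("side")[130:330,200:460,::-1],None,fx=3,fy=3))
```

```text
[0.48603559 0.01239108 0.01185261] [ 0.06 -0.76  0.33  0.11 -0.12  0.06] [ 0.99026116 -0.13921832  0.00104127] [-0.1982172  -0.11743428  0.12364408]
```

View pics/s2.png

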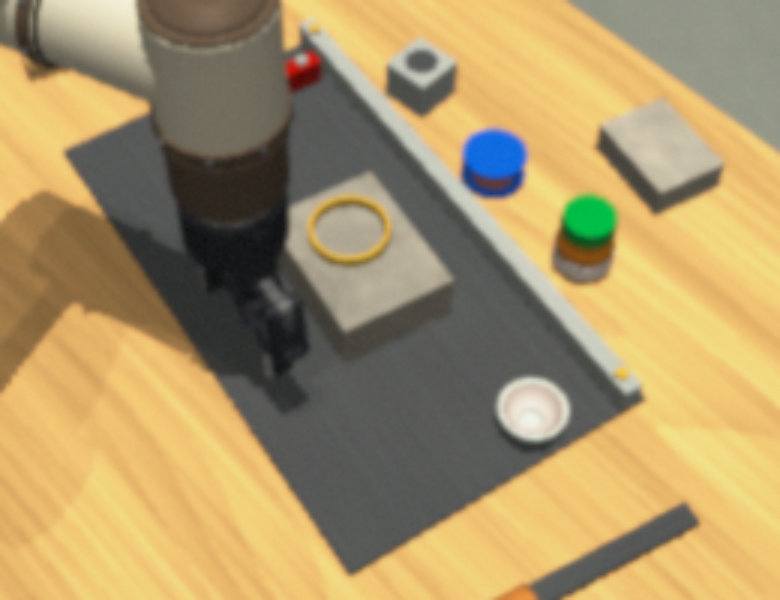

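Request:
move_arm:
  travel:
    - [10,-1.4,-3]
    - [20,-2.8,-5]
    - [28,-3.9,-5]
    - [33,-4.6,-5]
    - [38,-5.3,-5]
    - [43,-6,-5]
    - [48,-6.7,-5]
    - [53,-7.4,-5]
    - [58,-8.1,-5]
    - [62,-8.7,-5]
    - [66,-9.2,-5]
    - [70,-9.8,-5]
  roll: [0,0,0,0,0,0,0,0,0,0,0,0]
  claw: [85,85,85,85,85,85,85,85,85,85,85,85]

```text
time_s: 4.25
ee_pos: [0.5558, 0.0024, 0.0062]
orientation: [[0.99, -0.139, -0.0], [-0.139, -0.99, -0.0], [-0.0, 0.0, -1.0]]
ft_force: [-1.7, -0.1, -1.5]
opening: 0.0849
gripper_force: 0.8
```

Run:
```python
from h import *
s=manip.read_state();print(s["ee_pos"],s["moment"],s["ft_force"])
cv2.imwrite("pics/w3.png",manip.snapshot("wrist")[:,:,::-1])
```

```text
[0.55577286 0.00242517 0.00623877] [ 0.04501801  0.35814626 -0.00972082] [-1.68524864 -0.05899791 -1.47417364]
```

View pics/w3.png

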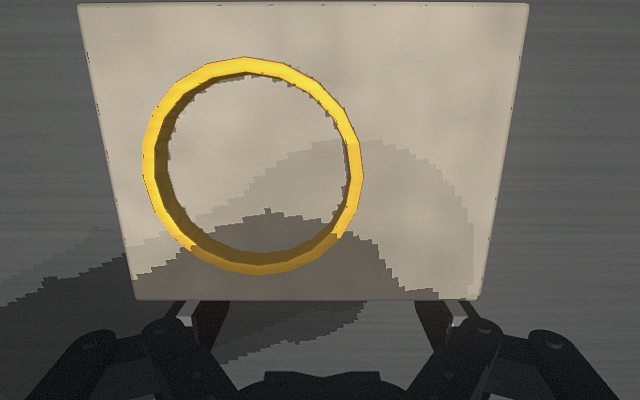

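The wrist view shows the brick square on both fingers (near edge level at row 300), with the bangle flat on top. I'll push on towards the bar.

Request:
move_arm:
  travel:
    - [4,-0.6,0]
    - [7.9,-1.1,0]
    - [11.9,-1.7,0]
    - [15.8,-2.2,0]
    - [18.8,-2.6,0]
    - [20.8,-2.9,0]
    - [22,-3.1,0]
    - [22,-3.1,0]
  roll: [0,0,0,0,0,0,0,0]
  claw: [85,85,85,85,85,85,85,85]

```text
time_s: 5.3
ee_pos: [0.5778, -0.0007, 0.0064]
orientation: [[0.99, -0.139, 0.0], [-0.139, -0.99, -0.0], [0.0, -0.0, -1.0]]
ft_force: [-1.7, -0.4, 0.5]
opening: 0.0849
gripper_force: 1.0
```

Request:
move_arm:
  travel:
    - [1,-0.1,0]
    - [2,-0.3,0]
    - [2,-0.3,0]
  roll: [0,0,0]
  claw: [85,85,85]

```text
time_s: 5.68
ee_pos: [0.5791, -0.0009, 0.0063]
orientation: [[0.99, -0.139, -0.001], [-0.139, -0.99, -0.0], [-0.001, 0.0, -1.0]]
ft_force: [-4.7, 1.4, 3.1]
opening: 0.0851
gripper_force: 2.4
```

Request:
move_arm:
  travel:
    - [1,-0.1,0]
    - [2,-0.3,0]
    - [2,-0.3,0]
  roll: [0,0,0]
  claw: [85,85,85]

```text
time_s: 6.05
ee_pos: [0.579, -0.0012, 0.006]
orientation: [[0.99, -0.14, -0.005], [-0.14, -0.99, -0.0], [-0.005, 0.001, -1.0]]
ft_force: [-8.8, 3.7, 5.8]
opening: 0.085
gripper_force: 4.7
```

The brick has stalled against the bar. Now I'll back off, lift, turn 90° and go to its right-hand end.

Request:
move_arm:
  travel:
    - [-8,1.1,0]
    - [-25,3.5,0]
    - [-40,5.6,5]
    - [-40,5.6,45]
    - [-40,5.6,95]
    - [-35,-5,120]
    - [-25,-25,120]
    - [-15,-45,120]
    - [0,-65,120]
    - [15,-85,120]
    - [30,-100,120]
    - [37.5,-111,120]
  roll: [0,0,0,0,0.15,0.33,0.51,0.69,0.87,1.05,1.23,1.41]
  claw: [85,85,85,85,85,50,50,50,50,50,50,50]

```text
time_s: 7.55
ee_pos: [0.6202, -0.113, 0.1267]
orientation: [[0.291, 0.957, 0.002], [0.957, -0.291, -0.0], [0.0, 0.002, -1.0]]
ft_force: [-0.1, -0.2, 0.8]
opening: 0.0505
gripper_force: 0.0
```

Request:
move_arm:
  travel:
    - [0,0,0]
    - [0,0,0]
    - [0,0,0]
  roll: [0.16,0.16,0.16]
  claw: [50,50,50]

```text
time_s: 7.92
ee_pos: [0.6192, -0.1121, 0.1266]
orientation: [[0.142, 0.99, 0.001], [0.99, -0.142, -0.0], [0.0, 0.001, -1.0]]
ft_force: [0.4, -0.1, 0.6]
opening: 0.05
gripper_force: 0.0
```

Run:
```python
from h import *
s=manip.read_state();print(s["ee_pos"],s["joint_positions"].round(1),s["orientation"][:,0],s["ft_force"],s["opening"])
np.save("s4.npy",s,allow_pickle=True)
cv2.imwrite("pics/w4.png",manip.snapshot("wrist")[:,:,::-1])
```

```text
[ 0.61916185 -0.11212572  0.1266428 ] [  4.5  27.4  -6.9   0.  -55.6 167.4] [1.42074479e-01 9.89855968e-01 6.90226995e-05] [ 0.37596468 -0.11655672  0.58668741] 0.05000159304986404
```

View pics/w4.png

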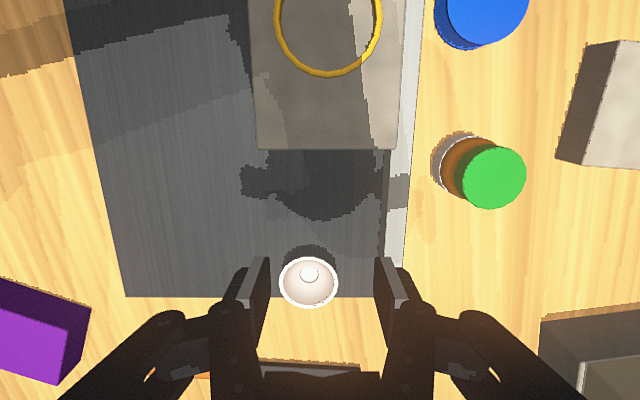

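The wrist view shows the brick's right end at (256–396, 149) against the bar, with the dish at (308,282) between the finger columns. I'll compute the clearances before going down.

```bash
cat >> h.py <<'E'
bc=np.array([.58314,.02392]);tb=-.1405
UX=np.array([np.cos(tb),np.sin(tb)]);UY=np.array([-UX[1],UX[0]])
def B(P): return ((np.atleast_2d(P)[:,:2]-bc)@np.c_[UX,UY]).round(4)
E
python3 - <<'E'
from h import *
s=np.load("s4.npy",allow_pickle=True).item();C=cam("wrist",s)
print("tcp",B(s["ee_pos"]),"brick end",B(world(C,[(256,149),(396,149)],.049)),"bar top edge",B(world(C,[(390,200),(386,256)],.029)))
print("dish rim far",B(world(C,[(308,257),(308,307),(278,280),(338,280)],.026)))
print("board right edge",B(world(C,[(127,297)],.004)),"board front",B(world(C,[(100,160),(125,290)],.004)))
E
```

```text
tcp [[ 0.0547 -0.1297]] brick end [[ 0.0121 -0.0814]
 [ 0.106  -0.0815]] bar top edge [[ 0.1086 -0.1235]
 [ 0.1084 -0.1713]]
dish rim far [[ 0.0447 -0.1736]
 [ 0.044  -0.222 ]
 [ 0.019  -0.1951]
 [ 0.0698 -0.1952]]
board right edge [[-0.1282 -0.2268]] board front [[-0.1258 -0.0964]
 [-0.1286 -0.2192]]
```

Request:
move_arm:
  travel:
    - [0,0,-30]
    - [0,0,-65]
    - [0,0,-95]
    - [0,0,-108]
    - [0,0,-112]
    - [0,0,-112]
    - [1.4,10,-112]
    - [2.8,20,-112]
    - [3.9,28,-112]
    - [4.6,33,-112]
    - [5.3,38,-112]
    - [6,43,-112]
  roll: [0,0,0,0,0,0,0,0,0,0,0,0]
  claw: [50,50,50,50,50,50,50,50,50,50,50,50]

```text
time_s: 9.48
ee_pos: [0.6249, -0.0695, 0.0144]
orientation: [[0.14, 0.99, -0.0], [0.99, -0.14, -0.001], [-0.001, -0.0, -1.0]]
ft_force: [-1.0, -1.8, 1.2]
opening: 0.05
gripper_force: 1.3
```

Request:
move_arm:
  travel:
    - [0.7,5,0]
    - [1.4,10,0]
    - [2.1,15,0]
    - [2.8,20,0]
    - [3.5,25,0]
    - [4.2,30,0]
    - [4.9,35,0]
    - [5.6,40,0]
    - [6.3,45,0]
    - [7,50,0]
    - [7.6,54,0]
    - [8,57,0]
  roll: [0,0,0,0,0,0,0,0,0,0,0,0]
  claw: [50,50,50,50,50,50,50,50,50,50,50,50]

```text
time_s: 10.98
ee_pos: [0.6331, -0.012, 0.0144]
orientation: [[0.14, 0.99, 0.0], [0.99, -0.14, -0.0], [-0.0, 0.0, -1.0]]
ft_force: [-0.7, -3.4, 2.4]
opening: 0.0503
gripper_force: 1.7
```

Run:
```python
from h import *
s=manip.read_state();print(B(s["ee_pos"]),s["ee_pos"],s["moment"],s["ft_force"])
np.save("s5.npy",s,allow_pickle=True)
cv2.imwrite("pics/w5.png",manip.snapshot("wrist")[:,:,::-1])
```

```text
[[ 0.0545 -0.0286]] [ 0.63313402 -0.01201769  0.01435797] [-0.95328005  0.08508312 -0.03141175] [-0.74393126 -3.43826348  2.43540541]
```

View pics/w5.png

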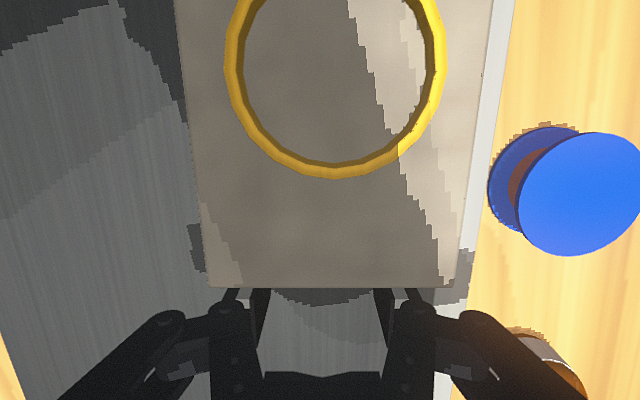

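The brick's end is level at row 288 on both fingers and still along the bar, with the bangle in place. About 70 mm remains.

Request:
move_arm:
  travel:
    - [0.7,5,0]
    - [1.4,10,0]
    - [2.1,15,0]
    - [2.8,20,0]
    - [3.5,25,0]
    - [4.2,30,0]
    - [4.9,35,0]
    - [5.6,40,0]
    - [6.3,45,0]
    - [7,50,0]
    - [7.6,54,0]
    - [8,57,0]
  roll: [0,0,0,0,0,0,0,0,0,0,0,0]
  claw: [50,50,50,50,50,50,50,50,50,50,50,50]

```text
time_s: 12.52
ee_pos: [0.6411, 0.045, 0.0143]
orientation: [[0.14, 0.99, -0.0], [0.99, -0.14, -0.0], [-0.0, -0.0, -1.0]]
ft_force: [-0.7, -2.9, 2.1]
opening: 0.0497
gripper_force: 1.6
```

Request:
move_arm:
  travel:
    - [0.3,2,0]
    - [0.6,4,0]
    - [0.8,6,0]
    - [1.1,8,0]
    - [1.2,9,0]
    - [1.4,10,0]
    - [1.4,10,0]
  roll: [0,0,0,0,0,0,0]
  claw: [50,50,50,50,50,50,50]

```text
time_s: 13.4
ee_pos: [0.6425, 0.0549, 0.0143]
orientation: [[0.14, 0.99, 0.0], [0.99, -0.14, 0.0], [0.0, 0.0, -1.0]]
ft_force: [-0.0, -2.5, 1.6]
opening: 0.0501
gripper_force: 1.2
```

Request:
move_arm:
  travel:
    - [0.1,1,0]
    - [0.3,2,0]
    - [0.3,2,0]
  roll: [0,0,0]
  claw: [50,50,50]

```text
time_s: 13.78
ee_pos: [0.6428, 0.0569, 0.0143]
orientation: [[0.14, 0.99, 0.0], [0.99, -0.14, 0.0], [0.0, 0.0, -1.0]]
ft_force: [-0.7, -2.5, 1.6]
opening: 0.0499
gripper_force: 1.3
```

Request:
move_arm:
  travel:
    - [0.1,1,0]
    - [0.3,2,0]
    - [0.4,3,0]
    - [0.4,3,0]
  roll: [0,0,0,0]
  claw: [50,50,50,50]

```text
time_s: 14.28
ee_pos: [0.6432, 0.0599, 0.0143]
orientation: [[0.14, 0.99, 0.0], [0.99, -0.14, 0.0], [0.0, 0.0, -1.0]]
ft_force: [-2.2, -2.6, 1.3]
opening: 0.0496
gripper_force: 1.2
```

Request:
move_arm:
  travel:
    - [0.1,1,0]
    - [0.3,2,0]
    - [0.3,2,0]
  roll: [0,0,0]
  claw: [50,50,50]

```text
time_s: 14.65
ee_pos: [0.6433, 0.0614, 0.0143]
orientation: [[0.14, 0.99, -0.0], [0.99, -0.14, -0.0], [-0.0, -0.0, -1.0]]
ft_force: [-0.5, -4.1, 1.2]
opening: 0.0503
gripper_force: 2.2
```

Request:
move_arm:
  travel:
    - [0.1,1,0]
    - [0.3,2,0]
    - [0.3,2,0]
  roll: [0,0,0]
  claw: [50,50,50]

```text
time_s: 15.02
ee_pos: [0.643, 0.0615, 0.0143]
orientation: [[0.142, 0.99, -0.002], [0.99, -0.142, -0.002], [-0.003, -0.002, -1.0]]
ft_force: [-0.6, -10.1, 3.0]
opening: 0.0499
gripper_force: 5.1
```

Run:
```python
from h import *
s=manip.read_state();print(B(s["ee_pos"]),s["ee_pos"],s["moment"],s["ft_force"])
```

```text
[[0.054  0.0456]] [0.6430336  0.06149088 0.01433672] [-2.82345995  0.0613064  -0.1865193 ] [ -0.58522685 -10.14695815   3.04925704]
```

Stalled against the stop. Backing off slowly and lifting to look.

Request:
move_arm:
  travel:
    - [-0.3,-2,0]
    - [-1,-7,0]
    - [-2.8,-20,0]
    - [-5.6,-40,0]
    - [-5.6,-40,40]
    - [-5.6,-40,90]
    - [-5.6,-40,140]
    - [-5.6,-35,180]
    - [-5.6,-30,200]
    - [-5.6,-30,200]
    - [-5.6,-30,200]
  roll: [0,0,0,0,0,0,0,0,0,0,0]
  claw: [50,50,50,50,50,50,50,50,50,50,50]

```text
time_s: 16.4
ee_pos: [0.6373, 0.033, 0.2128]
orientation: [[0.141, 0.99, -0.003], [0.99, -0.141, -0.0], [-0.0, -0.003, -1.0]]
ft_force: [-0.1, 0.1, 0.1]
opening: 0.05
gripper_force: 0.0
```

Run:
```python
from h import *
s=manip.read_state();print(B(s["ee_pos"]),s["ee_pos"],s["ft_force"])
np.save("s6.npy",s,allow_pickle=True)
im=manip.snapshot("wrist")[:,:,::-1];cv2.imwrite("pics/w6f.png",im);cv2.imwrite("pics/w6.png",cv2.resize(im[0:225,230:530],None,fx=2.66,fy=2.66,interpolation=cv2.INTER_CUBIC))
```

```text
[[0.0523 0.0166]] [0.63725303 0.03299052 0.21277879] [-0.10777238  0.05894868  0.10556625]
```

View pics/w6.png

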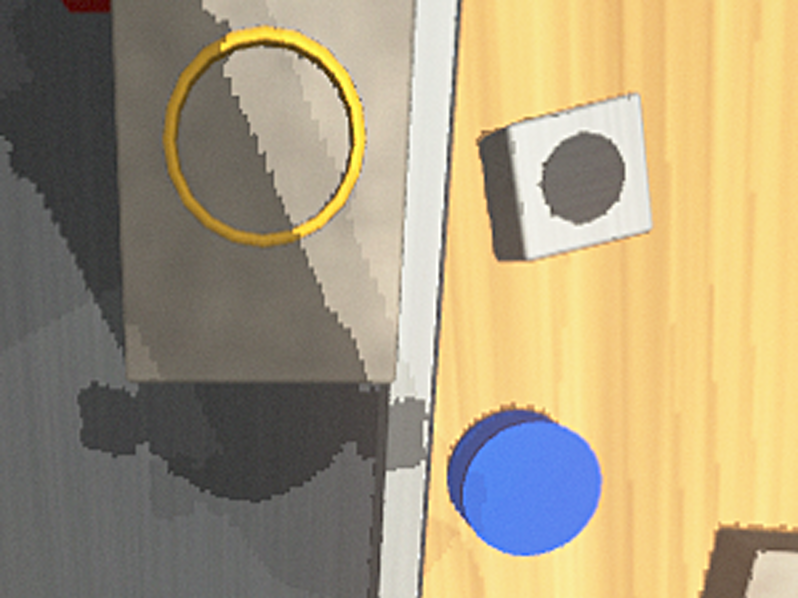

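The crop shows the brick on the bar, near end level at row 380, and the bangle flat. The stop end is out of view, so I'll move the camera over the corner.

Request:
move_arm:
  travel:
    - [16,18,0]
    - [33,36,0]
    - [50,54,0]
    - [60,66,0]
    - [66,71,0]
    - [66,71,0]
    - [66,71,0]
  roll: [0,0,0,0,0,0,0]
  claw: [50,50,50,50,50,50,50]

```text
time_s: 17.32
ee_pos: [0.7038, 0.1042, 0.2144]
orientation: [[0.141, 0.99, -0.0], [0.99, -0.141, -0.0], [-0.0, -0.0, -1.0]]
ft_force: [-0.2, 0.2, 0.2]
opening: 0.0502
gripper_force: 0.0
```

Run:
```python
from h import *
s=manip.read_state();print(B(s["ee_pos"]),s["ee_pos"],s["ft_force"])
np.save("s7.npy",s,allow_pickle=True)
im=manip.snapshot("wrist")[:,:,::-1];cv2.imwrite("pics/w7f.png",im);cv2.imwrite("pics/w7.png",cv2.resize(im[30:255,100:400],None,fx=2.66,fy=2.66,interpolation=cv2.INTER_CUBIC))
cv2.imwrite("pics/top7.png",manip.snapshot("top")[:,:,::-1])
```

```text
[[0.1082 0.0964]] [0.70379806 0.10418096 0.21440679] [-0.18270743  0.24481623  0.22625392]
```

View pics/w7.png

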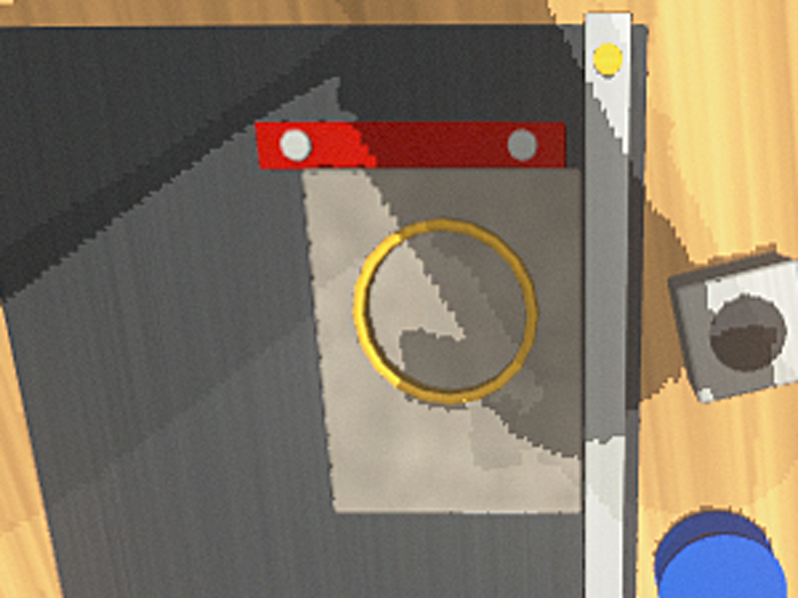

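The view from above shows the end against the red stop with no visible gap (row 168). A thin dark line runs beside the bar at columns 579–584; measuring it.

Run:
```python
from h import *
im=cv2.imread("pics/w7f.png").mean(2)
for a,b in((97,103),(115,125),(150,160),(180,190),(205,215),(216,220)): print(a,im[a:b,310:328].mean(0).round(0).astype(int))
for a,b in((225,240),(245,260),(270,290),(300,312)): print("stop",a,im[84:102,a:b].mean(1).round(0).astype(int))
s=np.load("s7.npy",allow_pickle=True).item();C=cam("wrist",s)
print(B(world(C,[(318,100),(318.5,220)],.049)),B(world(C,[(319.5,100),(319.5,220)],.029)))
```

```text
97 [ 98  99 100 102  99  99 101  95  71  50 123 138 136 135 136 136 135 134]
115 [102 103 104 102 103 103 106 100  74  49 122 139 136 133 134 135 134 135]
150 [104 103 103 103 103 104 105 102  78  53 121 137 133 133 135 134 131 132]
180 [110 110 110 111 111 111 111 110  87  55 121 136 134 134 134 133 131 131]
205 [184 180 181 178 178 176 180 173 114  60 193 223 218 216 216 214 211 212]
216 [173 174 172 171 170 173 179 174 114  61 210 233 230 228 232 216 213 213]
stop 225 [ 80  85  85  82  86  88  88  85  67  98 140 148 164 168 166 168 169 168]
stop 245 [ 57  54  55  55  55  55  55  54  49  80 102 102 105 105 105 105 104 104]
stop 270 [ 58  56  58  57  57  56  57  56  50  81 100 103 103 103 103 103 102 102]
stop 300 [72 70 68 68 62 60 62 61 55 84 98 99 99 98 99 98 99 99]
[[0.1062 0.1755]
 [0.1063 0.0605]] [[0.1074 0.1754]
 [0.1071 0.053 ]]
```

The line is about 1 px (roughly 1 mm) and uniform: bevel plus perhaps a sub-millimetre gap. I'll give a gentle final nudge towards the bar to make sure.

Request:
move_arm:
  travel:
    - [-10,2,0]
    - [-27,5,0]
    - [-45,8,0]
    - [-63,11,0]
    - [-81,14,0]
    - [-99,17,0]
    - [-117,20,0]
    - [-135,23,0]
    - [-151,25.4,0]
    - [-151,25.4,0]
    - [-151,25.4,-30]
    - [-151,25.4,-75]
  roll: [-0.16,-0.34,-0.52,-0.7,-0.88,-1.06,-1.24,-1.42,-1.571,-1.571,-1.571,-1.571]
  claw: [60,60,60,60,60,60,60,60,60,60,60,60]

```text
time_s: 18.92
ee_pos: [0.5551, 0.1305, 0.1403]
orientation: [[0.99, -0.137, 0.005], [-0.137, -0.991, 0.002], [0.005, -0.003, -1.0]]
ft_force: [0.6, -0.8, -0.5]
opening: 0.0601
gripper_force: 0.0
```

Request:
move_arm:
  travel:
    - [0,0,-40]
    - [0,0,-80]
    - [0,0,-110]
    - [0,0,-124]
    - [0,0,-127]
    - [0,0,-127]
    - [10,-1.4,-127]
    - [20,-2.8,-127]
    - [28,-3.9,-127]
    - [34,-4.8,-127]
    - [38,-5.3,-127]
    - [38,-5.3,-127]
  roll: [0,0,0,0,0,0,0,0,0,0,0,0]
  claw: [60,60,60,60,60,60,60,60,60,60,60,60]

```text
time_s: 20.42
ee_pos: [0.5913, 0.1247, 0.0122]
orientation: [[0.99, -0.141, -0.0], [-0.141, -0.99, -0.0], [-0.0, 0.0, -1.0]]
ft_force: [0.2, -0.4, -0.3]
opening: 0.0599
gripper_force: 0.0
```

Run:
```python
from h import *
s=manip.read_state();print(B(s["ee_pos"]),s["ee_pos"],s["orientation"][:,0],s["ft_force"])
```

```text
[[-0.006  0.101]] [0.59131959 0.12473721 0.01217333] [ 9.90070877e-01 -1.40569007e-01 -1.17261419e-04] [ 0.18658045 -0.3524232  -0.29042208]
```

Request:
move_arm:
  travel:
    - [1,-0.1,0]
    - [2,-0.3,0]
    - [3,-0.4,0]
    - [4,-0.6,0]
    - [5,-0.7,0]
    - [6,-0.8,0]
    - [6,-0.8,0]
  roll: [0,0,0,0,0,0,0]
  claw: [60,60,60,60,60,60,60]

```text
time_s: 21.3
ee_pos: [0.5965, 0.1239, 0.0122]
orientation: [[0.99, -0.141, -0.001], [-0.141, -0.99, -0.0], [-0.001, 0.001, -1.0]]
ft_force: [-2.9, 1.2, 1.2]
opening: 0.0602
gripper_force: 1.2
```

Request:
move_arm:
  travel:
    - [1,-0.1,0]
    - [2,-0.3,0]
    - [2,-0.3,0]
  roll: [0,0,0]
  claw: [60,60,60]

```text
time_s: 21.68
ee_pos: [0.5971, 0.1237, 0.0122]
orientation: [[0.99, -0.14, -0.004], [-0.14, -0.99, -0.001], [-0.004, 0.001, -1.0]]
ft_force: [-7.5, 2.5, 5.7]
opening: 0.0599
gripper_force: 3.9
```

Request:
move_arm:
  travel:
    - [-2,0.3,0]
    - [-7,1,0]
    - [-20,2.8,0]
    - [-40,5.6,0]
    - [-40,5.6,40]
    - [-40,5.6,90]
    - [-40,5.6,140]
    - [-20,15,185]
    - [5,27,200]
    - [25,37,200]
    - [25,37,200]
    - [25,37,200]
  roll: [0,0,0,0,0,0,0,0,0,0,0,0]
  claw: [60,60,60,60,60,60,60,60,60,60,60,60]

```text
time_s: 23.18
ee_pos: [0.6231, 0.1604, 0.2117]
orientation: [[0.99, -0.14, -0.001], [-0.14, -0.99, -0.001], [-0.001, 0.001, -1.0]]
ft_force: [-1.0, 0.4, -0.6]
opening: 0.0601
gripper_force: 0.0
```

Run:
```python
from h import *
s=manip.read_state();print(B(s["ee_pos"]),s["ee_pos"],s["ft_force"])
im=manip.snapshot("wrist")[:,:,::-1];cv2.imwrite("pics/w8.png",im)
cv2.imwrite("pics/top8.png",manip.snapshot("top")[:,:,::-1])
```

```text
[[0.0205 0.1408]] [0.62310494 0.16043243 0.21168725] [-0.98712073  0.44635541 -0.61569785]
```

View pics/w8.png

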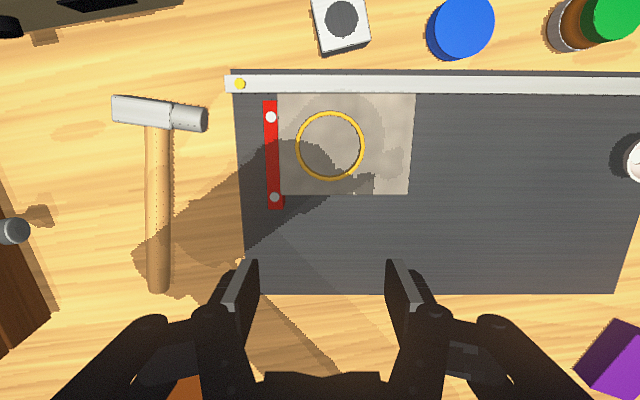

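I've now viewed 11 pictures, one over the limit of 10, so I won't view any more. The last one shows the brick tight in the corner: stop edge at column 278, bar edge at row 93, bangle flat. One numeric check on the gaps, then I'll hand in.

Run:
```python
from h import *
im=cv2.imread("pics/w8.png").astype(int)
for a in(105,140,175): print("stop BGR",a,im[a:a+8,274:285].mean(0).round(0).astype(int).tolist())
for a in(285,340,400): print("bar",a,im[88:100,a:a+10].mean((1,2)).round(0).astype(int))
s=manip.read_state();print(s["ft_force"],s["dq"].round(2),s["time_s"])
```

```text
stop BGR 105 [[39, 52, 229], [27, 43, 241], [24, 38, 216], [142, 158, 173], [166, 185, 188], [167, 188, 199], [165, 184, 196], [166, 185, 197], [165, 185, 198], [167, 186, 199], [166, 186, 198]]
stop BGR 140 [[33, 44, 133], [33, 43, 130], [32, 44, 132], [27, 36, 136], [67, 77, 107], [95, 106, 110], [98, 110, 118], [96, 108, 117], [97, 110, 118], [99, 112, 120], [98, 110, 119]]
stop BGR 175 [[30, 38, 129], [27, 39, 127], [31, 39, 129], [30, 39, 129], [27, 37, 133], [32, 39, 109], [89, 100, 105], [98, 110, 115], [96, 107, 115], [95, 106, 115], [96, 107, 115]]
bar 285 [229 230 234 227 144 118 174 184 182 181 182 181]
bar 340 [225 219 219 216 147 124 171 176 175 174 176 176]
bar 400 [226 226 223 221 174 127 180 186 183 183 180 180]
[-0.03385103  0.93571848 -0.00499414] [-0.17 -0.16  0.5   0.09 -0.08  0.02] 23.275
```

No gap to the stop, and only a thin bevel line at the bar, uniform along its length.

```bash
python3 -c "
from plant import manip
print(manip.job_done())"
```

```text
the job is handed in; nothing more can be done
None
```

The brick was pushed flush against the back bar and the red end stop, as far as the camera shows, with the bangle still flat on top, the bystanders I could see in place and the hand clear; I handed it in at about 23 s, but viewed 11 pictures, one over the limit of 10.

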